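Hold the base servo in the lid of the robot-arm box for screwing

TASK

Fit the base servo of the robot arm: push the hinged lid of the plywood box down until it snaps fully shut on its catch, then take the large servo by its top, pass its body down through the rectangular window in the lid with the output shaft towards the hinges, and bring its two mounting ears down flat on the lid. Finish while still gripping the servo firmly there, fully home, so that I can drive the screws: do not let go. Leave the other things on the table where they are.

Things in the scene. Friction and masses are not known exactly. Their poses are not given: they have to be found in the camera images.
- lid (a joint): angle of the plywood box's hinged lid (rad): 0 = fully shut, grows as it opens upward (0.6 to 1.1 at the start). The stiff hinge keeps the lid where it is left; swinging it takes under 2 N at the free edge. About 0.065 rad before shut a bead under the lid meets the sprung ball of the catch: from there it takes some 4 to 7 N pressed down near the free edge to snap past the ball to 0.
- case_hinge (a point): middle of the lid's hinge axis, on the fixed plywood box (outside 154 x 170 mm, 58 mm high walls; the box does not move), 60 mm above the table. Axes of the box: x points level from its front (catch side, free edge of the lid) to its hinge side, y along the hinge axis, z up. The box's centre lies 79 mm from it along -x.
- lid_lip (a point): middle of the lid's free edge, on the outer (upper) face; moves with the lid. The lid is a plywood panel 170 mm wide (y), 4 mm thick, from 2 to 165 mm from the hinge axis; its outer face lies 2 mm beyond the axis, so 62 mm above the table when shut. The outer face between 105 and 165 mm from the axis is plain and solid: a good place to press.
- window (a point): centre of the rectangular window in the lid, in the lid's outer (upper) face; moves with the lid, 79 mm from the hinge axis. Clear opening 42 mm along its x (towards the hinges) by 22 mm along its y, through the 4 mm panel; more than 30 mm of free space beneath. z is the outward normal (up when shut). Small dark screw holes lie beyond its short sides.
- servo_centre (a point): centre of the body of the large servo (black block, about 55 g, upright on the table at the start), 20 mm above its underside. Body 40 mm (x) x 20 mm (y) x 40 mm (z), bottom edges bevelled 2 mm; z up, x points to the end with the output shaft. The two long sides, 20 mm apart, are smooth: grip there. A second, much smaller servo (23 mm long body) is not wanted.
- servo_ears (a point): point on the servo's vertical centre line in the plane of the undersides of its two mounting ears, 28 mm above its underside; it lies at window when the servo is home. The ears, 3 mm thick, stand out at the short ends (55 mm over both). Only the part above this plane (12 mm of body) stays above the lid, so the fingers must grip there, no lower.
- servo_shaft (a point): top of the servo's brass output shaft (6 mm thick, 5 mm tall), on the servo's top, 10 mm from its centre line towards its +x end, 45 mm above its underside.
- micro_servo: bystander: small black servo, 32 x 12 x 31 mm, upright; origin at its underside
- screw_tub: bystander: round clear tub of screws with a white lid, 45 mm across, 35 mm high; origin at its underside
- tape_roll: bystander: roll of masking tape lying flat, 100 mm across, 24 mm high; origin at its underside
- bit_stand: bystander: yellow and red screwdriver-bit stand, 60 mm across, 89 mm high; origin at its underside
- screwdriver: bystander: screwdriver lying flat, 170 mm long; origin at its underside, x points to the tip
- wheel: bystander: toy-car wheel lying flat, 66 mm across, 26 mm high; origin at its underside
- craft_stick: bystander: wooden craft stick lying flat, 133 x 18 x 5 mm; origin at its underside, x along it
There are look-alikes about, which are no part of the job. Leave any pink look-alike of the part that bears servo_centre alone.

How it is judged:
By the outcome, as a careful person would: the job done as asked, in the order asked, and still so for the second after the job is handed in, while the arm keeps its last pose, push and grip.
It also fails if it takes over 58 s, if anything falls off the work surface, if the arm or the gripper's body presses on something with over 40 N, if the wrist force passes 120 N, or if a joint passes its speed limit or range.

ROBOT

A 6-joint arm with a two-finger parallel gripper is mounted at the origin on the work surface. World frame = base frame: x ahead of the robot, y to its left, z up, the work surface at z = 0. Lengths are in mm, angles in rad, forces in N, time in s.
With the tool pointing down it reaches from about 400 to 925 mm from the base axis. Payload 12.5 kg.
Tool frame: the origin (TCP) lies at the centre of the arm's flange, where the gripper is bolted on; the fingertips stand 190 mm ahead of it and the grasp point (between the pads) lies env.grip_point_offset ahead of it (env.grip_point_offset is the distance from the TCP to the grasp point, in mm); z points along the fingers, x is the direction in which the jaws open and shut, and the axes are right-handed (so a half turn about z gives the same grasp; the last joint's range is limited). The gripper opens to 95 mm and grips with 3 to 60 N. Pads are 20 mm wide; open, the fingers measure 119 mm over their backs; the gripper's body (75 mm by 180 mm) begins 59 mm behind the grasp point.
Start: joints at [-1.39, 0.491, 1.559, -0, 1.092, -0.106], TCP at [176.822, -599.465, 404.761] pointing down, gripper open.
Joint ranges: [-3.1, 3.1], [-0.84, 2.19], [0.05, 2.79], [-1.13, 4.28], [0.06, 2.93], [-2.69, 2.69]. Speed limits (rad/s): [2.22, 2.22, 2.79, 3.14, 3.14, 3.14].

INTERFACE

Orientations are given as [roll, pitch, yaw] about the fixed x, y, z axes, in that order (R = Rz(yaw) Ry(pitch) Rx(roll)).
In Python, from cell import state, read_camera, camera_model, job_done, env gives the robot as it stands.
- The arm moves only by the tool arm_command, never from a script. Its argument "steps" is a list of rows, each a list of 6 numbers: the shift along the tool's x, y, z in cm, then the turn, a rotation vector about the tool's x, y, z in degrees. In form: [[dx, dy, dz, rx, ry, rz], ...]. A call has 1 to 12 rows; each row is the pose to reach, as a shift and turn from the pose commanded when the call began, along the tool's axes at that moment; what a row does not reach only later rows make up. A row lasts 1/12 s, in which the tool goes at most 41.7 mm and 7.16 degrees, less where a joint would pass 70% of its speed; a pose out of reach is approached as far as the arm can. A call with a gripper value outside its range is refused whole. "jaw" is the finger opening in cm, from 0 to 9.51, set as the call begins (left out, the last holds). The fingers move at their own pace and stop on an object; the grip force is fixed at half the most. Time passes only in rows, so rows that repeat a pose let the fingers close. It gives the time, the measured TCP pose, the force and the opening at its end, in the units of the state.
- state(): the state, without advancing time (a new reading comes with each control period).
- read_camera(name): name is "scene" or "top"; returns the picture (420x560x3 uint8, red, green, blue); there is no depth.
- camera_model(name): a dict with "K" (3x3 intrinsics, pixels), "k1" (the pictures are not rectified: a ray, as slopes to the right and down, at radius r is drawn at 1 + k1 r^2 times it, then the intrinsics apply), "xyz" and "rotation" of the camera in the world. Camera axes: x right, y up, looking along -z (the intrinsics and any distortion apply to the point x, -y, -z); pixel columns grow to the right and rows downward; lengths in mm; the calibration is good to about 2 mm. A picture is of the moment at which its call begins. camera_model takes no time and is no camera call.
- job_done(): hands the job in, once; it reports no verdict.
The state is a dict: "t": time; "joints": joint angles; "qvel": joint speeds; "tau": joint torques, N m; "eef_pos": TCP position; "tcp_rot": TCP orientation; "ft_force": force on the tool from outside, world axes, zero at the start; "moment": the same for the moment, N m; "opening": opening from 0.0 (shut) to 1.0 (fully open).
Only numpy, scipy, OpenCV 4.12 (cv2) and the standard library are available. Lean on these libraries where they do the work, as an engineer would, in place of code of your own. Each camera call takes 0.05 s, during which the arm holds its last target. There are 200 camera calls.

## Working session

There is one attempt and no reset: what is moved stays moved. The work goes in short steps, Python scripts to look and compute and a tool call to move; the robot and the scene stay as the last step left them, time stands still between calls to the robot, and variables do not carry over. Pictures are saved under pics/ and viewed, about 8 in all and at most 12, crops included, and the job is handed in when it is done.

Besides the shell and the picture viewer there is one more tool, called after "Emit:" as a command line: name --pt "numbers of a row" for each row, then --argument value for the rest. arm_command: Moves the arm, as the interface text tells. Its arguments: {"type":"object","properties":{"steps":{"type":"array"},"jaw":{"type":"number"}},"required":["steps"]}

```bash
mkdir -p pics
cat > h.py <<'E'
import numpy as np, cv2
from cell import state, read_camera, camera_model, job_done, env
def ray(cam,u,v):
    m=camera_model(cam);K=np.array(m["K"]);p=np.linalg.solve(K,[u,v,1.])[:2]
    r=np.linalg.norm(p);q=r
    for _ in range(30): q=r/(1+m["k1"]*q*q)
    p=p*(q/r if r else 1)
    R=np.array(m["rotation"]);
    return np.array(m["xyz"]),R@np.array([p[0],-p[1],-1.])
def on(cam,u,v,z):
    o,d=ray(cam,u,v);return o+d*(z-o[2])/d[2]
def px(cam,P):
    m=camera_model(cam);c=np.array(m["rotation"]).T@(np.array(P,float)-m["xyz"])
    p=np.array([c[0],-c[1]])/-c[2];p=p*(1+m["k1"]*p@p)
    return (np.array(m["K"])@[p[0],p[1],1])[:2]
def save(cam,name,crop=None,s=1):
    im=read_camera(cam)[:,:,::-1]
    cv2.imwrite("pics/raw_"+name,im)
    if crop: x0,y0,x1,y1=crop; im=im[y0:y1,x0:x1]
    cv2.imwrite("pics/"+name,cv2.resize(im,None,fx=s,fy=s,interpolation=cv2.INTER_CUBIC))
E
python3 - <<'E'
from h import *
save("scene","s1.png",s=1.4);save("top","t1.png",s=1.4)
print(env.grip_point_offset,state())
for c in("scene","top"):print(camera_model(c))
E
```

```text
171.3 {'t': 0.1, 'joints': array([-1.38954923e+00,  4.91531067e-01,  1.55935784e+00,  3.04464808e-05,
        1.09169125e+00, -1.05564205e-01]), 'qvel': array([-0.00046066, -0.00024755, -0.00096342,  0.00091184, -0.00040281,
        0.00070421]), 'tau': array([ 3.40887877e-03, -6.13622260e+01, -2.58606738e+01,  6.94256555e-02,
        4.69593261e-02, -6.09747030e-05]), 'eef_pos': array([ 176.85313683, -599.44626178,  404.21089992]), 'tcp_rot': array([-3.14146175e+00,  9.79167950e-04, -1.28399901e+00]), 'ft_force': array([ 0.10083323, -0.15668887, -0.5804283 ]), 'moment': array([ 0.01435601, -0.00932723, -0.05668239]), 'opening': 0.9975749816000279}
{'K': array([[381.27929263,   0.        , 285.11504638],
       [  0.        , 381.27929263, 209.19708186],
       [  0.        ,   0.        ,   1.        ]]), 'k1': -0.03125901552829352, 'xyz': array([1064.23980012, -706.39137564,  710.53339426]), 'rotation': array([ 0.90157553, -0.01374199,  0.56631126])}
{'K': array([[475.42183251,   0.        , 279.03395908],
       [  0.        , 475.42183251, 211.42973521],
       [  0.        ,   0.        ,   1.        ]]), 'k1': -0.12229491997908562, 'xyz': array([ 461.44550796,  -32.61321996, 1407.56960441]), 'rotation': array([ 0.11839081,  0.01870347, -1.54889796])}
```

View pics/s1.png

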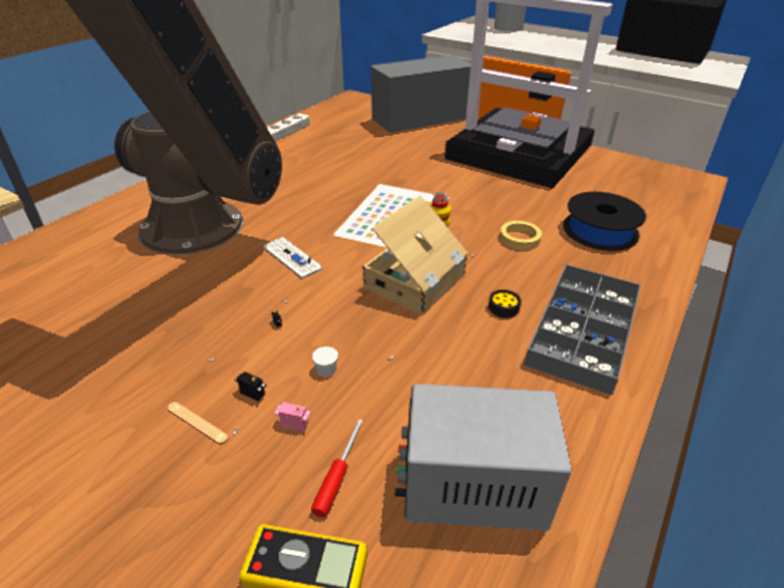

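View pics/t1.png

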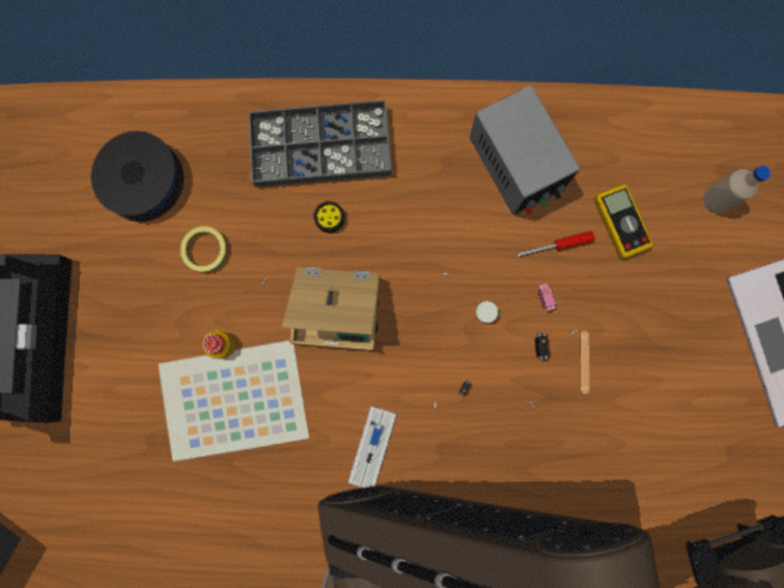

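The large servo candidates in the top view (pixels of the 1.4x picture) are:
- Black block at (543,346), 55 mm long, which fits the description.
- Pink look-alike at (547,297), to be left alone.
- Small black servo at (465,387), the micro servo, not wanted.

The box is at (332,308), with its hinges at the top, towards +x. I'll confirm with enlarged crops.

```bash
python3 - <<'E'
s=open('h.py').read()
s=s.replace("import numpy as np, cv2","import numpy as np, cv2\nfrom scipy.spatial.transform import Rotation as Rn")
s=s.replace('np.array(m["rotation"])','Rn.from_euler("xyz",m["rotation"]).as_matrix()')
open('h.py','w').write(s)
E
cat > crops.py <<'E'
from h import *
def comp(name,items,w=400,h=300):
    out=[]
    for cam,f,cx,cy,s in items:
        im=cv2.imread(f);M=np.float64([[s,0,w/2-s*cx],[0,s,h/2-s*cy]])
        c=cv2.warpAffine(im,M,(w,h),flags=cv2.INTER_CUBIC)
        for k in range(0,w,50): # ticks in source pixels
            cv2.putText(c,"%.0f"%(cx+(k-w/2)/s),(k,8),0,.3,(255,255,0));cv2.line(c,(k,9),(k,13),(255,255,0))
        for k in range(50,h,50):
            cv2.putText(c,"%.0f"%(cy+(k-h/2)/s),(0,k+3),0,.3,(255,255,0))
        out.append(c)
    cv2.imwrite("pics/"+name,np.vstack([np.hstack(out[i:i+2]) for i in range(0,len(out),2)]))
E
python3 - <<'E'
from crops import *
t,s="pics/raw_t1.png","pics/raw_s1.png"
comp("c1.png",[("top",t,388,230,5),("scene",s,190,285,5),("top",t,238,220,3.5),("scene",s,297,180,3)])
im=cv2.imread(t).astype(int)
m=((im.max(2)<60)).astype(np.uint8); m[:,:360]=0;m[:,420:]=0;m[:225]=0;m[275:]=0
for c in cv2.findContours(m,0,1)[0]:
    if cv2.contourArea(c)>10: print(cv2.minAreaRect(c))
print(on("top",388,247,42), on("scene",251/1.4,385/1.4,42))
E
```

```text
((386.5544738769531, 247.04458618164062), (14.129528045654297, 8.258808135986328), 84.2894058227539)
[ 526.48188203 -319.13544134   42.        ] [ 545.74578883 -330.42517307   42.        ]
```

View pics/c1.png

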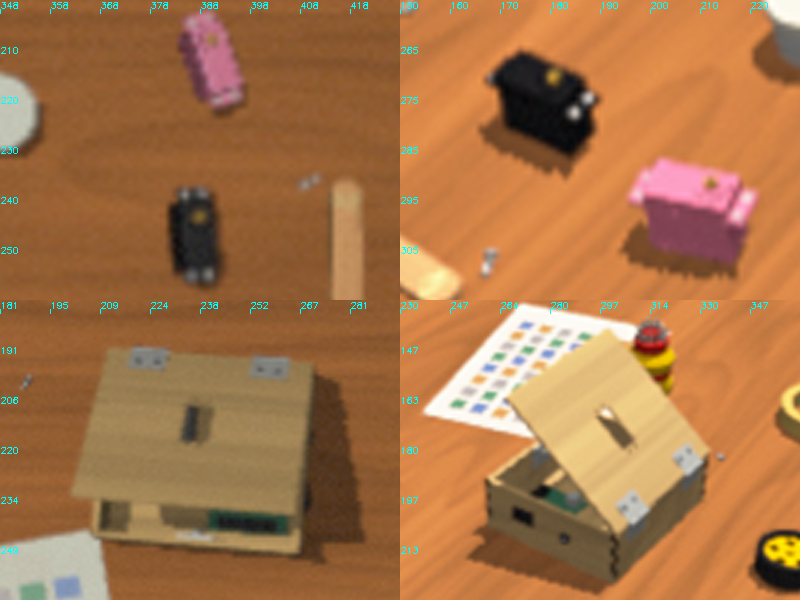

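The crops confirm the target. The large servo is the black block with a brass shaft at top px (388,243); the pink one is next to it. The lid outline is clear in both views, so I'll fit its corners.

Run:
```python
from h import *
from scipy.optimize import least_squares
T=lambda x,y,s,cx,cy:(cx+(x-200)/s,cy+(y-150)/s)
# lid corners: (x from axis, y sign)
obs=[("top",T(110,47,3.5,238,220),2,85),("top",T(312,62,3.5,238,220),2,-85),("top",T(72,195,3.5,238,220),165,85),("top",T(300,215,3.5,238,220),165,-85),
("scene",T(217,228,3,297,180),2,-85),("scene",T(310,150,3,297,180),2,85),("scene",T(112,100,3,297,180),165,-85),("scene",T(210,30,3,297,180),165,85)]
def pt(p,d,y,h=2):
    x,yy,w,th=p; l=np.array([-d*np.cos(th)+h*np.sin(th),y,60+d*np.sin(th)+h*np.cos(th)])
    c,s=np.cos(w),np.sin(w);return np.array([x+c*l[0]-s*l[1],yy+s*l[0]+c*l[1],l[2]])
for sel in (obs,obs[:4],obs[4:]):
    f=lambda p:np.concatenate([px(c,pt(p,d,y))-np.array(o) for c,o,d,y in sel])
    r=least_squares(f,[600,50,0,.8]);print(r.x.round(3),f(r.x).round(1))
    if sel is obs: print("lip",pt(r.x,165,0),"win",pt([*r.x[:3],0],79,0))
sh=on("top",388,243.2,45),on("scene",180.4,270.4,45);print("shaft",sh)
a=on("top",386.5,238.6,31);b=on("top",388,254.8,31);print(a,b,(a+b)/2,np.degrees(np.arctan2(*(a-b)[1::-1])))
# scene ears: screws front end at (575,113),(588,97), shaft end
q=lambda x,y:(190+(x-600)/5,285+(y-150)/5)
e=on("scene",*q(581.5,105),31);r=on("scene",*q(492,78),31);print("scene front ear",e,"rear ear tip",r)
im=cv2.imread("pics/raw_t1.png").astype(int)
m=((im.max(2)<75)).astype(np.uint8); m[:,:375]=0;m[:,400:]=0;m[:230]=0;m[262:]=0
for c in cv2.findContours(m,0,1)[0]:
    if cv2.contourArea(c)>10: R=cv2.minAreaRect(c);print(R);B=cv2.boxPoints(R);print([on("top",*k,40)[:2].round(1) for k in B])
```

```text
[ 6.75159e+02  1.06805e+02 -5.40000e-02  6.40000e-01] [-0.7 -0.6  0.4 -0.7 -0.2 -0.2 -1.4 -1.1  0.4  1.8  0.1  0.1 -2.8 -0.8
 -1.1 -0.9]
lip [544.19496059 113.84942418 160.1390298 ] win [596.27291694 111.04802481  62.        ]
[ 6.73135e+02  1.05298e+02 -5.40000e-02  6.44000e-01] [-0.2  0.1  0.9 -0.   0.3  0.4 -0.9 -0.5]
[ 6.76554e+02  1.09903e+02 -6.10000e-02  6.28000e-01] [ 1.2  1.3  1.1 -0.2 -2.  -1.  -0.2 -0.9]
shaft (array([ 537.24849109, -318.51855981,   45.        ]), array([ 540.05005913, -320.35482017,   45.        ]))
[ 551.31454243 -317.08431708   31.        ] [ 504.43186863 -321.43345132   31.        ] [ 527.87320553 -319.2588842    31.        ] 5.299951646400837
scene front ear [ 553.17744654 -317.44973338   31.        ] rear ear tip [ 505.63905573 -328.41701488   31.        ]
((386.8353576660156, 247.5182647705078), (17.11688804626465, 9.276249885559082), 83.6598129272461)
[array([ 547.8, -300. ]), array([ 551.2, -326.9]), array([ 502.3, -332.3]), array([ 498.9, -305.6])]
```

```bash
cat >> h.py <<'E'
def rel(*targets):
    "each target: tip x,y,z (tip=TCP-190 in z), yaw deg, tool down; prints the row in the tool axes now"
    s=state();R0=Rn.from_euler("xyz",s["tcp_rot"])
    for x,y,z,w in targets:
        R1=Rn.from_euler("xyz",[180,0,w],degrees=True)
        d=R0.inv().apply(np.array([x,y,z+190])-s["eef_pos"])/10
        print(d.round(2),(R0.inv()*R1).as_rotvec(degrees=True).round(2))
    print("t",s["t"],s["eef_pos"].round(1),np.degrees(s["tcp_rot"]).round(2),s["ft_force"].round(1),s["opening"])
E
python3 -c "
from h import *
rel((560,-220,215,-93.1),(555,112.5,215,-93.1))"
```

```text
[-25.56 -47.48  -0.05] [ 0.    0.06 19.53]
[-5.759e+01 -5.641e+01 -2.000e-02] [ 0.    0.06 19.53]
t 0.1 [ 176.9 -599.4  404.2] [-1.7999e+02  6.0000e-02 -7.3570e+01] [ 0.1 -0.2 -0.6] 0.9975749816000279
```

Emit:
arm_command --pt "-25.6 -47.5 0 0 0 19.5" --pt "-25.6 -47.5 0 0 0 19.5" --pt "-25.6 -47.5 0 0 0 19.5" --pt "-25.6 -47.5 0 0 0 19.5" --pt "-25.6 -47.5 0 0 0 19.5" --pt "-25.6 -47.5 0 0 0 19.5" --pt "-25.6 -47.5 0 0 0 19.5" --pt "-25.6 -47.5 0 0 0 19.5" --pt "-25.6 -47.5 0 0 0 19.5" --pt "-25.6 -47.5 0 0 0 19.5" --pt "-25.6 -47.5 0 0 0 19.5" --pt "-25.6 -47.5 0 0 0 19.5" --jaw 0

```text
t: 1.1
eef_pos: [532.6, -246.1, 404.6]
tcp_rot: [3.141, 0.0, -1.624]
ft_force: [-0.4, -0.8, 0.1]
opening: 0.213
```

```bash
python3 -c "
from h import *
rel((555,112.5,215,-93.1))"
```

```text
[-35.92  -0.32  -0.04] [0.02 0.01 0.04]
t 1.1 [ 532.6 -246.1  404.6] [ 1.7998e+02  1.0000e-02 -9.3060e+01] [-0.4 -0.8  0.1] 0.21253087363193376
```

Emit:
arm_command --pt "-35.9 -0.3 0 0 0 0" --pt "-35.9 -0.3 0 0 0 0" --pt "-35.9 -0.3 0 0 0 0" --pt "-35.9 -0.3 0 0 0 0" --pt "-35.9 -0.3 0 0 0 0" --pt "-35.9 -0.3 0 0 0 0" --pt "-35.9 -0.3 0 0 0 0" --pt "-35.9 -0.3 0 0 0 0" --pt "-35.9 -0.3 0 0 0 0" --pt "-35.9 -0.3 0 0 0 0" --pt "-35.9 -0.3 0 0 0 0" --pt "-35.9 -0.3 0 0 0 0" --jaw 0

```text
t: 2.1
eef_pos: [553.6, 110.1, 404.5]
tcp_rot: [3.141, -0.0, -1.624]
ft_force: [0.7, -1.0, -0.4]
opening: 0.003
```

```bash
python3 -c "
from h import *
rel((555,112.5,70,-93.1))"
```

```text
[-0.25 -0.14 14.45] [ 0.03 -0.02  0.05]
t 2.1 [553.6 110.1 404.5] [ 1.7997e+02 -2.0000e-02 -9.3050e+01] [ 0.7 -1.  -0.4] 0.0030187766407797803
```

Now push down to a tip height of about 74 mm, keeping the descent moderate.

Emit:
arm_command --pt "-0.2 -0.1 2 0 0 0" --pt "-0.2 -0.1 4 0 0 0" --pt "-0.2 -0.1 5 0 0 0" --pt "-0.2 -0.1 6 0 0 0" --pt "-0.2 -0.1 7 0 0 0" --pt "-0.2 -0.1 8 0 0 0" --pt "-0.2 -0.1 9 0 0 0" --pt "-0.2 -0.1 10 0 0 0" --pt "-0.2 -0.1 11 0 0 0" --pt "-0.2 -0.1 12 0 0 0" --pt "-0.2 -0.1 13 0 0 0" --pt "-0.2 -0.1 14 0 0 0"

```text
t: 3.1
eef_pos: [554.7, 112.4, 263.7]
tcp_rot: [3.141, -0.0, -1.624]
ft_force: [0.2, 0.2, 0.1]
opening: 0.006
```

Emit:
arm_command --pt "0 0 0.2 0 0 0" --pt "0 0 0.4 0 0 0" --pt "0 0 0.6 0 0 0" --pt "0 0 0.8 0 0 0" --pt "0 0 0.9 0 0 0" --pt "0 0 1.0 0 0 0" --pt "0 0 1.1 0 0 0" --pt "0 0 1.1 0 0 0" --pt "0 0 1.1 0 0 0"

```text
t: 3.85
eef_pos: [554.9, 112.4, 253.7]
tcp_rot: [-3.141, 0.0, -1.624]
ft_force: [0.1, -0.0, 0.9]
opening: 0.008
```

Emit:
arm_command --pt "0 0 0.1 0 0 0" --pt "0 0 0.1 0 0 0" --pt "0 0 0.2 0 0 0" --pt "0 0 0.2 0 0 0" --pt "0 0 0.3 0 0 0" --pt "0 0 0.3 0 0 0"

```text
t: 4.35
eef_pos: [554.8, 112.4, 252.1]
tcp_rot: [-3.14, 0.0, -1.624]
ft_force: [-5.1, -0.5, 16.9]
opening: 0.005
```

Run:
```python
from crops import *
print(state()["eef_pos"],state()["ft_force"])
save("scene","s2.png");save("top","t2.png")
comp("c2.png",[("top","pics/raw_t2.png",238,220,3.5),("scene","pics/raw_s2.png",297,180,3)])
```

```text
[554.7583742  112.38746661 252.07699577] [-5.07057803 -0.53778475 16.91416239]
```

View pics/c2.png

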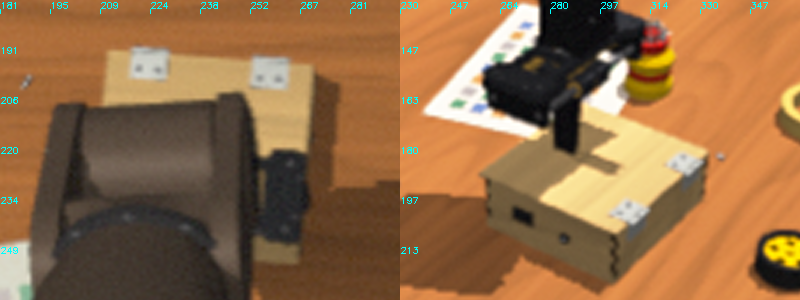

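The lid looks flat in the scene view, and the press holds 17 N at a tip height of 62.1 mm, so it is shut. Next I retract and go to the servo.

Emit:
arm_command --pt "0 0 -2 0 0 0" --pt "0 0 -6 0 0 0" --pt "0 0 -10 0 0 0" --pt "5 0 -13 0 0 0" --pt "10 0 -14 0 0 0" --pt "15 0 -14 0 0 0" --pt "20 0 -14 0 0 0" --pt "24 0.5 -14 0 0 -4" --pt "28 1 -14 0 0 -8.6" --pt "32 1 -14 0 0 -8.6" --pt "36 1 -14 0 0 -8.6" --pt "39 1 -14 0 0 -8.6" --jaw 6

```text
t: 5.45
eef_pos: [524.7, -255.5, 390.8]
tcp_rot: [-3.141, -0.0, -1.474]
ft_force: [1.4, 0.0, 0.6]
opening: 0.633
```

Run:
```python
from crops import *
save("scene","s3.png");save("top","t3.png")
comp("c3.png",[("top","pics/raw_t3.png",238,215,3.5),("scene","pics/raw_s3.png",297,190,4)])
rel((528,-319.5,100,-84.5),(528,-319.5,40,-84.5))
```

```text
[ 6.1   0.23 10.05] [-0.02 -0.07 -0.25]
[ 6.09  0.24 16.05] [-0.02 -0.07 -0.25]
t 5.55 [ 524.7 -258.5  390.4] [-1.7998e+02 -7.0000e-02 -8.4750e+01] [-0.7  0.4  0.4] 0.627525612555636
```

View pics/c3.png

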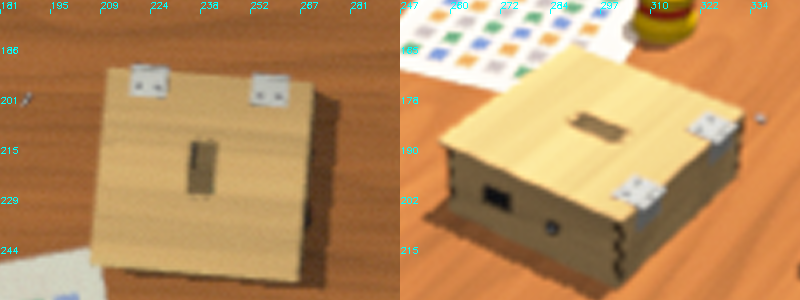

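Run:
```python
from h import *
for cam,f,box in(("top","pics/raw_t3.png",(225,207,252,233)),("scene","pics/raw_s3.png",(284,172,312,196))):
    im=cv2.imread(f);x0,y0,x1,y1=box;g=cv2.resize(im[y0:y1,x0:x1],None,fx=8,fy=8,interpolation=cv2.INTER_CUBIC)[:,:,2]
    t,m=cv2.threshold(g,0,255,cv2.THRESH_BINARY_INV+cv2.THRESH_OTSU)
    c=max(cv2.findContours(m,0,1)[0],key=cv2.contourArea);a=cv2.approxPolyDP(c,10,True)[:,0]
    P=[on(cam,x0+(x+.5)/8-.5,y0+(y+.5)/8-.5,62)[:2] for x,y in c[:,0]]
    R=cv2.minAreaRect(np.float32(P));print(cam,t,R,np.mean([on(cam,x0+(x+.5)/8-.5,y0+(y+.5)/8-.5,62)[:2].round(1) for x,y in a],0),len(a))
T=lambda x,y,s,cx,cy:(cx+(x-200)/s,cy+(y-150)/s)
for cam,s,cx,cy,pts in(("top",3.5,238,215,[(107,68),(314,84),(298,280),(92,263)]),("scene",4,297,190,[(345,110),(222,220),(40,140),(168,47)])):
    P=np.array([on(cam,*T(*p,s,cx,cy),62)[:2] for p in pts]);print(P.round(1).tolist(),"ctr",P.mean(0).round(1),"d",np.linalg.norm(P-np.roll(P,-1,0),axis=1).round(1))
    e=P[1]-P[0]+P[2]-P[3];h=P[0]-P[3]+P[1]-P[2];print("yaw",np.degrees(np.arctan2(e[0],-e[1])),np.degrees(np.arctan2(h[1],h[0])))
```

```text
top 158.0 ((594.594482421875, 111.50936889648438), (23.704082489013672, 45.49897003173828), 86.9964370727539) [598.26 109.2 ] 5
scene 203.0 ((596.2279663085938, 110.80561828613281), (21.500450134277344, 44.49849319458008), 85.64974212646484) [595.025 110.825] 4
[[674.7, 192.1], [664.5, 21.2], [504.4, 30.4], [514.3, 198.2]] ctr [589.5 110.5] d [171.1 160.4 168.2 160.5]
yaw -3.3926215302596927 -2.726087682736501
[[677.3, 192.3], [667.8, 23.2], [507.2, 31.7], [516.9, 194.4]] ctr [592.3 110.4] d [169.3 160.8 163.  160.4]
yaw -3.307692250190215 -1.9067918199155949
```

Emit:
arm_command --pt "2 0.1 3 0 0 -0.2" --pt "4 0.2 6 0 0 -0.2" --pt "6.1 0.2 8 0 0 -0.2" --pt "6.1 0.2 10 0 0 -0.2" --pt "6.1 0.2 12 0 0 -0.2" --pt "6.1 0.2 14 0 0 -0.2" --pt "6.1 0.2 15 0 0 -0.2" --pt "6.1 0.2 15 0 0 -0.2" --pt "6.1 0.2 15 0 0 -0.2" --jaw 6

```text
t: 6.3
eef_pos: [529.5, -314.1, 240.9]
tcp_rot: [3.141, 0.0, -1.47]
ft_force: [0.3, -0.1, 1.2]
opening: 0.628
```

Run:
```python
from crops import *
save("scene","s4.png")
print(px("scene",state()["eef_pos"]-[0,0,190]))
comp("c4.png",[("scene","pics/raw_s4.png",180,270,5),("top","pics/raw_t3.png",388,247,5)])
rel((528,-319.5,29.5,-84.5))
```

```text
[178.60001158 265.02931019]
[0.51 0.22 2.21] [-0.04 -0.04  0.25]
t 6.35 [ 529.6 -314.2  241.6] [-1.7996e+02 -4.0000e-02 -8.4250e+01] [ 0.3 -0.1  0.7] 0.6287711483972279
```

View pics/c4.png

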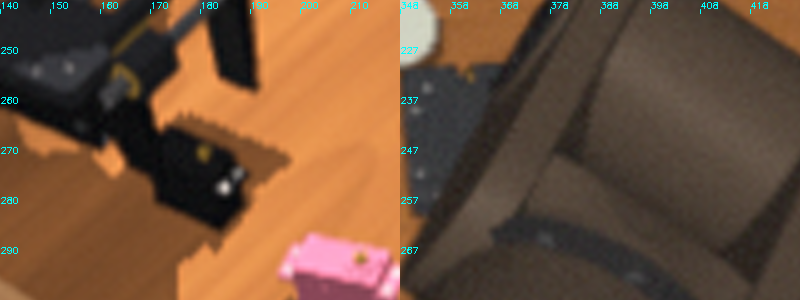

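Both fingers straddle the black servo in the scene view, one on each long side, with its shaft at px (180,271). Next I descend and grip.

Emit:
arm_command --pt "0.5 0.2 0.5 0 0 0" --pt "0.5 0.2 1 0 0 0" --pt "0.5 0.2 1.6 0 0 0" --pt "0.5 0.2 2.1 0 0 0" --pt "0.5 0.2 2.1 0 0 0" --pt "0.5 0.2 2.1 0 0 0"

```text
t: 6.85
eef_pos: [527.8, -319.5, 219.3]
tcp_rot: [3.141, 0.0, -1.471]
ft_force: [-0.6, 0.2, 0.3]
opening: 0.632
```

Emit:
arm_command --pt "0 0 0 0 0 0" --pt "0 0 0 0 0 0" --pt "0 0 0 0 0 0" --pt "0 0 0 0 0 0" --pt "0 0 0 0 0 0" --pt "0 0 0 0 0 0" --pt "0 0 0 0 0 0" --pt "0 0 0 0 0 0" --jaw 1.2

```text
t: 7.52
eef_pos: [527.8, -319.5, 219.8]
tcp_rot: [-3.142, -0.0, -1.471]
ft_force: [0.3, 0.6, 0.2]
opening: 0.207
```

Run:
```python
from crops import *
rel((528,-319.5,29.5,-84.5))
save("scene","s5.png")
comp("c5.png",[("scene","pics/raw_s5.png",180,270,8),("scene","pics/raw_s1.png",180,270,8)])
```

```text
[-0.   -0.02  0.03] [-0.   -0.01  0.23]
t 7.5167 [ 527.8 -319.5  219.8] [-1.800e+02 -1.000e-02 -8.427e+01] [0.3 0.6 0.2] 0.20658075488756383
```

View pics/c5.png

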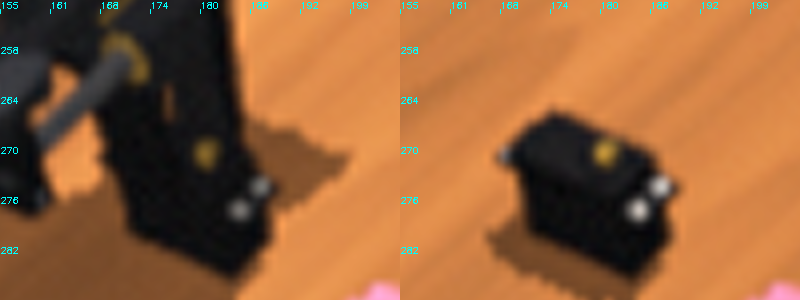

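The grip is good (opening 0.207, about 20 mm). In the scene view the shaft is unmoved at px (180.8,270.4). Lift and carry.

Emit:
arm_command --pt "0 0 -1 0 0 0" --pt "0 0 -3 0 0 0" --pt "0 0 -6 0 0 0" --pt "0 0 -9 0 0 0" --pt "-3 0 -10 0 0 0" --pt "-6 0 -10 0 0 0" --pt "-9 0 -10 0 0 0" --pt "-12 0 -10 0 0 2" --pt "-15 0 -10 0 0 4" --pt "-18 0 -10 0 0 6" --pt "-21 -1 -10 0 0 8.9" --pt "-24 -2 -10 0 0 8.9"

```text
t: 8.57
eef_pos: [523.4, -77.4, 320.6]
tcp_rot: [-3.141, -0.0, -1.63]
ft_force: [-0.1, -0.1, -0.5]
opening: 0.207
```

```bash
python3 -c "
from h import *
rel((595,111,120,-93.2))"
```

```text
[-19.23  -6.04   1.06] [-0.04 -0.01 -0.18]
t 8.5667 [523.4 -77.4 320.6] [-1.7996e+02 -1.0000e-02 -9.3380e+01] [-0.1 -0.1 -0.5] 0.20666676497750275
```

Emit:
arm_command --pt "-3 -1 0 0 0 -0.1" --pt "-6 -2 0 0 0 -0.1" --pt "-9 -3 0 0 0 -0.1" --pt "-12 -4 0 0 0 -0.1" --pt "-15 -5 0.5 0 0 -0.1" --pt "-17 -5.6 1 0 0 -0.1" --pt "-18.5 -6 1 0 0 -0.1" --pt "-19.2 -6 1.5 0 0 -0.1" --pt "-19.2 -6 2 0 0 -0.1" --pt "-19.2 -6 2.6 0 0 -0.1" --pt "-19.2 -6 3.1 0 0 -0.1" --pt "-19.2 -6 3.1 0 0 -0.1"

```text
t: 9.57
eef_pos: [593.9, 108.5, 287.6]
tcp_rot: [3.14, -0.0, -1.626]
ft_force: [0.4, -1.1, -0.7]
opening: 0.205
```

Run:
```python
from crops import *
rel((595.5,111,98,-93.2))
save("scene","s6.png");save("top","t6.png")
comp("c6.png",[("scene","pics/raw_s6.png",300,175,8),("top","pics/raw_t6.png",238,220,5)])
s=state()["eef_pos"];w=np.radians(-3.2);c=np.array([np.cos(w),np.sin(w),0]);n=np.array([-c[1],c[0],0])
for nm,k,z in(("shaft",10,15.2),("front ear tip",27.5,1.2),("rear ear tip",-27.5,1.2),("bottom front",20,-29.8)):
    for j in (-10,0,10): print(nm,j,(px("scene",s+c*k+n*j+[0,0,z-190])).round(1))
```

```text
[-0.26 -0.14 -0.04] [ 0.1  -0.02  0.05]
t 9.5667 [593.9 108.5 287.6] [ 1.799e+02 -2.000e-02 -9.315e+01] [ 0.4 -1.1 -0.7] 0.20521049147641376
shaft -10 [297.2 172.4]
shaft 0 [299.2 170.9]
shaft 10 [301.1 169.4]
front ear tip -10 [302.1 178.4]
front ear tip 0 [304.  176.9]
front ear tip 10 [305.9 175.4]
rear ear tip -10 [286.5 172.2]
rear ear tip 0 [288.5 170.7]
rear ear tip 10 [290.4 169.3]
bottom front -10 [299.5 186.4]
bottom front 0 [301.4 184.8]
bottom front 10 [303.3 183.3]
```

View pics/c6.png

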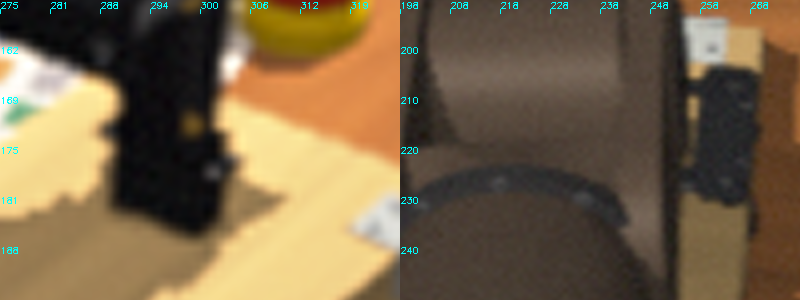

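Emit:
arm_command --pt "0 0 0 0 0 0" --pt "0 0 0 0 0 0" --pt "0 0 0 0 0 0" --pt "0 0 0 0 0 0"

```text
t: 10.0
eef_pos: [594.3, 109.6, 288.9]
tcp_rot: [-3.141, -0.0, -1.624]
ft_force: [-0.6, 0.0, -1.2]
opening: 0.208
```

```bash
python3 -c "
from h import *
rel((594.8,111.5,88,-93.2))"
```

```text
[-0.2  -0.04  1.09] [-0.02 -0.    0.13]
t 10.0 [594.3 109.6 288.9] [-179.98   -0.    -93.07] [-0.6  0.  -1.2] 0.20848223766744214
```

Emit:
arm_command --pt "-0.2 0 0.2 0 0 0.1" --pt "-0.2 0 0.4 0 0 0.1" --pt "-0.2 0 0.5 0 0 0.1" --pt "-0.2 0 0.6 0 0 0.1" --pt "-0.2 0 0.7 0 0 0.1" --pt "-0.2 0 0.8 0 0 0.1" --pt "-0.2 0 0.85 0 0 0.1" --pt "-0.2 0 0.9 0 0 0.1" --pt "-0.2 0 0.9 0 0 0.1"

```text
t: 10.75
eef_pos: [594.4, 111.6, 279.6]
tcp_rot: [3.142, -0.0, -1.626]
ft_force: [-1.0, 0.1, -1.1]
opening: 0.21
```

Emit:
arm_command --pt "0 0 0.1 0 0 0" --pt "0 0 0.2 0 0 0" --pt "0 0 0.3 0 0 0" --pt "0 0 0.4 0 0 0" --pt "0 0 0.4 0 0 0" --pt "0 0 0.4 0 0 0"

```text
t: 11.25
eef_pos: [594.4, 111.6, 275.6]
tcp_rot: [3.141, -0.0, -1.626]
ft_force: [0.4, 0.1, -0.3]
opening: 0.206
```

```bash
python3 -c "
from h import *
s=state();print(s['eef_pos'],s['ft_force'],s['moment'],s['tcp_rot'])"
```

```text
[594.36713527 111.63797544 275.5985732 ] [ 0.40008967  0.07754313 -0.27990739] [ 0.05446822  0.03541195 -0.07079334] [ 3.14145193e+00 -8.78248512e-05 -1.62613696e+00]
```

The servo's bottom is about 6 mm below the lid top with no contact force, so it has entered. Continuing down.

Emit:
arm_command --pt "0 0 0.2 0 0 0" --pt "0 0 0.4 0 0 0" --pt "0 0 0.6 0 0 0" --pt "0 0 0.8 0 0 0" --pt "0 0 1.0 0 0 0" --pt "0 0 1.2 0 0 0" --pt "0 0 1.4 0 0 0" --pt "0 0 1.6 0 0 0" --pt "0 0 1.8 0 0 0" --pt "0 0 1.9 0 0 0" --pt "0 0 1.9 0 0 0"

```text
t: 12.17
eef_pos: [594.3, 111.6, 256.4]
tcp_rot: [3.141, -0.0, -1.626]
ft_force: [0.1, 0.1, -0.2]
opening: 0.207
```

Emit:
arm_command --pt "0 0 0.05 0 0 0" --pt "0 0 0.1 0 0 0" --pt "0 0 0.15 0 0 0" --pt "0 0 0.2 0 0 0" --pt "0 0 0.2 0 0 0"

```text
t: 12.58
eef_pos: [594.3, 111.6, 254.6]
tcp_rot: [3.142, -0.0, -1.626]
ft_force: [0.3, 0.5, -0.1]
opening: 0.207
```

Emit:
arm_command --pt "0 0 0.05 0 0 0" --pt "0 0 0.1 0 0 0" --pt "0 0 0.12 0 0 0" --pt "0 0 0.12 0 0 0" --pt "0 0 0.12 0 0 0"

```text
t: 13.0
eef_pos: [594.4, 111.6, 253.7]
tcp_rot: [-3.141, -0.0, -1.626]
ft_force: [-0.8, -0.5, 3.7]
opening: 0.205
```

Emit:
arm_command --pt "0 0 0.02 0 0 0" --pt "0 0 0.04 0 0 0" --pt "0 0 0.04 0 0 0" --pt "0 0 0.04 0 0 0"

```text
t: 13.33
eef_pos: [594.3, 111.6, 253.6]
tcp_rot: [-3.141, -0.0, -1.626]
ft_force: [-2.6, 0.1, 7.0]
opening: 0.209
```

The ears met the lid at TCP z 253.7 (253.8 predicted), now with 7 N down. Visual check.

Run:
```python
from crops import *
save("scene","s7.png");s=state();print(s["eef_pos"],s["ft_force"],s["moment"])
comp("c7.png",[("scene","pics/raw_s7.png",300,182,8),("scene","pics/raw_s7.png",300,200,3)])
```

```text
[594.31333392 111.65287232 253.60566087] [-2.47189357 -0.35781428  7.73651718] [-0.03828987  0.46200422 -0.01104363]
```

View pics/c7.png

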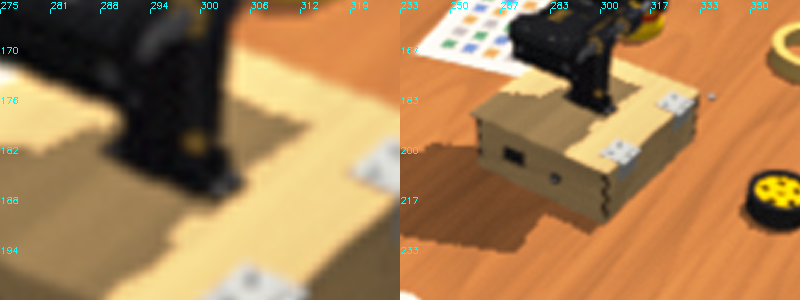

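Emit:
arm_command --pt "0 0 0.02 0 0 0" --pt "0 0 0.03 0 0 0" --pt "0 0 0.03 0 0 0" --pt "0 0 0.03 0 0 0" --pt "0 0 0.03 0 0 0" --pt "0 0 0.03 0 0 0"

```text
t: 13.88
eef_pos: [594.3, 111.7, 253.6]
tcp_rot: [-3.141, -0.0, -1.626]
ft_force: [-3.2, -0.3, 10.0]
opening: 0.209
```

```bash
python3 -c "
from h import *
s=state();print(s['t'],s['eef_pos'],s['ft_force'],s['opening']);print(job_done())"
```

```text
13.8833 [594.30969875 111.65279046 253.5762998 ] [-3.22727746 -0.34111382  9.96574934] 0.20873448486314064
the job is handed in; nothing more can be done
None
```

The servo is home in the lid window and still gripped; I handed the job in at 13.9 s.

- **Lid:** I pressed it shut with closed fingertips. The press ended at 17 N with the fingertips at 62.1 mm, matching the 62 mm shut height. A picture after I withdrew showed it lying flat.
- **Servo:** I gripped the large black servo by its top. It went through the window, shaft towards the hinges, with no contact force felt. The ears met the lid at TCP z 253.7 mm (253.8 predicted). The last picture shows it seated with the lid still shut.
- **At hand-in:** the arm is pressing down with 10 N, and the opening reads about 20 mm, so the grip is firm.
- **What disagreed:** the two cameras differed by 2–3 mm in x, so I used a compromise position for the window. About 3 N of sideways force remains at the wrist. The resting height was the check on the fit, because the arm hid the top view at the end.

I did not touch the pink look-alike or the other things on the table.

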